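# Slide the marble disc home in the cheese board

### The job

Get the cheese board ready: pick up the small marble disc, lay it flat on the plain end of the wooden board in the steel tray, then slide it gently along the board by feel until it drops into the round recess and lies level at the bottom of it, and let go. Do not carry it to the recess and drop it in, do not press hard, do not shove the tray along the range top once the disc catches, and leave everything else where it is.

Things in the scene. Friction and masses are not known exactly. Their poses are not given: they have to be found in the camera images.
- disc_centre (a point): Centre, half-way up, of the small loose disc of pale marble: 64 mm across, 14 mm thick, rims rounded 1.5 mm, about 120 g (0.7 to 1.4 times that), lying flat on the range top (z = 0) left or right of the tray, with at least 25 mm of free room round it. z is the disc's axis. It must end up in the board's round recess.
- tray: Steel tray, 222 mm (y) x 108 mm (x), rim 11 mm high, origin at its underside's centre, z up, holding a wooden board 179 mm (y) x 94 mm (x), flat top 22 mm above the range top. The board is fast in the tray but up to 16 mm off either way along y; this is NOT measured, so poses do not tell where its recess is. Together 0.9 kg, standing loose: a sideways push of 4 to 7 N shoves them along, which is forbidden.
- plain_end (a point): Point on the tray's y line at the height of the board's top, 38 mm from the tray's centre toward -y; axes as the tray. A disc laid with its centre here lies wholly on the board, clear of the recess wherever the board stands. The disc slides from here along the tray's +y. The board is plain where y is below -5 mm.
- recess_middle (a point): Point fixed to the tray, 86 mm along +y from plain_end, at the height of the board's top. The recess (69 mm across, 6 mm deep, flat bottom, chamfer 2 mm) has its centre on the y line through here, up to 16 mm before or beyond. Disc home: centre 23 mm above the range top (29 mm while sliding), 8 mm stand out, the rim catches on the wall.
- coaster: A larger loose marble disc, 96 mm across, 10 mm thick, origin at the centre of its underside: a drinks coaster, too big for the recess; a bystander that lies on the other side of the tray from the small disc.
- salt: Loose bystander: glass salt shaker with grey top, 44 mm across, 90 mm high, origin at the centre of its underside, near the front right burner.
- lemon: Loose bystander: yellow lemon 72 x 55 x 56 mm, origin under its centre, near the front left burner.
- spice: Loose bystander: square glass spice jar with black lid, 44 mm wide, 107 mm high, origin at the centre of its underside, behind the tray.
- cheese: Loose bystander: wrapped log of soft cheese on a clear tray, 128 x 78 mm and 42 mm high, origin at the centre of its underside, behind the tray.
- teaspoon: Loose bystander: steel teaspoon 132 x 28 x 11 mm, origin at the centre of its underside, behind the front right burner.

How it is judged:
By the outcome, as a careful person would: the job done as asked, in the order asked, and still so for the second after the job is handed in, with the robot touching nothing.
It also fails if it takes over 50 s, if anything falls off the work surface, if the arm or the gripper's body presses on something with over 40 N, if the wrist force passes 120 N, or if a joint passes its speed limit or range.

### The arm

A 6-joint arm with a two-finger parallel gripper is mounted at the origin on a cart in front of the work surface, level with it; the furniture and walls round the work are solid. World frame = base frame: x ahead of the robot, y to its left, z up, the work surface at z = 0. Lengths are in m, angles in rad, forces in N, time in s.
With the tool pointing down it reaches from about 0.35 to 0.775 m from the base axis. Payload 7.3 kg.
Tool frame: the origin (TCP) lies at the very end of the fingers, on their centre line; the grasp point (between the pads) lies 19 mm behind it; z points along the fingers, y is the line along which they close (so a half turn about z gives the same grasp; the last joint's range is limited). The gripper opens to 92 mm and grips with 3 to 60 N. Pads are 19 mm wide; open, the fingers measure 130 mm over their backs; the gripper's body (75 mm by 190 mm) begins 47 mm behind the grasp point.
Start: joints at [0.968, 0.342, 1.524, -0, 1.275, -0.146], TCP at [0.232, 0.471, 0.227] pointing down, gripper open.
Joint ranges: [-2.53, 2.53], [-0.77, 2.02], [0.04, 2.7], [-1, 4.14], [0.28, 2.66], [-3.11, 3.11]. Speed limits (rad/s): [2.57, 2.57, 3.14, 3.14, 3.14, 3.14].

### API

Orientations are given as [roll, pitch, yaw] about the fixed x, y, z axes, in that order (R = Rz(yaw) Ry(pitch) Rx(roll)).
In Python, from cell import robot gives the robot as it stands.
- The arm moves only by the tool apply_moves, never from a script. Its argument "motion" is text: rows parted by semicolons, each of 7 numbers parted by spaces: the opening in per cent of the stroke, from 0 (shut) to 100 (fully open), then the shift along the tool's x, y, z in cm, then the turn, a rotation vector about the tool's x, y, z in rad. A call has 1 to 20 rows; each row shifts and turns the commanded pose from where the row before left it, along the tool's axes as they then stand; what a row does not reach is not made up. A row lasts 1/8 s, in which the tool goes at most 62.5 mm and 10.7 degrees, less where a joint would pass 70% of its speed; a pose out of reach is approached as far as the arm can. A call with a gripper value outside its range is refused whole. The fingers move at their own pace and stop on an object; "force" is the grip in N (left out, the last holds). Time passes only in rows, so rows that do not move let the fingers close. It gives the time, the measured TCP pose, the force, the opening and the grip force at its end, in the units of the state.
- robot.observe(): the state, without advancing time (a new reading comes with each control period).
- robot.read_camera(name): name is "scene" or "top" or "wrist"; returns a dict with "img" (384x512x3 uint8, red, green, blue), "fovy" (degrees; the focal length in pixels is half the picture's height over the tangent of half this angle, whatever the lens; pixels are square), "cx", "cy" (the principal point, pixels), "R" (3x3) and "t" (3): a world point X has camera coordinates R X + t; the wrist camera has in their place "hand_eye" (4x4, takes a point from camera to tool coordinates, whose origin is the TCP and whose axes are the flange's). Camera axes: x right, y down, z forward; pixel columns grow to the right and rows downward; lengths in m; the calibration is good to about 2 mm. A picture is of the moment at which its call begins: read the wrist's pose just before it. There is no depth.
- robot.hand_in(): hands the job in; it is judged then, once.
Trained networks look in a picture, given as the dict that the camera call returned (one of the last four; its "shot" number tells which), for a name from the list of things; names that differ only in an ending like _2 or _b are one class to them, and where a whole thing is asked for, a point or a joint stands for the part that bears it (a point fixed in the world has none). Each returns a list of dicts, best first, with "score" (0 to 1); they miss things now and then, are a little off and sometimes report something else, mostly with a low value. They report only what shows in the picture. A call takes as long as a camera call.
- robot.search_frame(target, picture): "centre" ([x, y, z] in m, in world coordinates, good to about 4 mm: the middle of the surface that is visible of it).
- robot.trace(target, picture): "pixels" (384x512 bool, what is visible of it).
The state is a dict: "time": time; "qpos": joint angles; "qvel": joint speeds; "joint_efforts": joint torques, N m; "tool_pos": TCP position; "tool_rot": TCP orientation; "contact_force": force on the tool from outside, world axes, zero at the start; "torque": the same for the moment, N m; "opening": finger opening in m; "grip_force": force on a finger pad.
Only numpy, scipy, OpenCV 4.12 (cv2) and the standard library are available. Lean on these libraries where they do the work, as an engineer would, in place of code of your own. Each camera call takes 0.05 s, during which the arm holds its last target. There are 200 camera calls.

## Working session

There is one attempt and no reset: what is moved stays moved. The work goes in short steps, Python scripts to look and compute and a tool call to move; the robot and the scene stay as the last step left them, time stands still between calls to the robot, and variables do not carry over. Pictures are saved under pics/ and viewed, at most 10 in all, crops included, and the job is handed in when it is done.

Besides the shell and the picture viewer there is one more tool, called after "Call:" as name(argument=value, ...) on one line, values as JSON. apply_moves: Moves the arm, as the interface text tells. Its arguments: {"type":"object","properties":{"motion":{"type":"string"},"force":{"type":"number"}},"required":["motion"]}

```bash
mkdir -p pics; cat > h.py <<'E'
import numpy as np, cv2
from cell import robot
def ray(p,u,v,z):
    f=p["img"].shape[0]/2/np.tan(np.radians(p["fovy"])/2)
    R=np.array(p["R"]);t=np.array(p["t"])
    c=-R.T@t; d=R.T@np.array([(u-p["cx"])/f,(v-p["cy"])/f,1])
    return c+d*(z-c[2])/d[2]
def save(p,n): cv2.imwrite("pics/"+n,cv2.cvtColor(p["img"],cv2.COLOR_RGB2BGR))
E
python3 - <<'E'
from h import *
o=robot.observe(); print(o["time"],o["tool_pos"],o["tool_rot"],o["opening"])
ps={n:robot.read_camera(n) for n in("top","scene")}
for n,p in ps.items():
    save(p,n+"0.png")
    print(n,p["fovy"],p["cx"],p["cy"])
    for k in["disc_centre","tray","coaster","salt","lemon","spice","cheese","teaspoon"]:
        for r in robot.search_frame(k,p)[:2]: print(k,np.round(r["centre"],4),round(r["score"],2))
p=ps["top"]
for k,z in(("disc_centre",.014),("tray",.011)):
    r=robot.trace(k,p)
    for q in r[:2]:
        m=q["pixels"].astype(np.uint8); v,u=np.nonzero(m)
        pts=np.array([ray(p,a,b,z)[:2] for a,b in zip(u,v)],np.float32)
        print(k,q["score"],len(u),pts.mean(0),cv2.minAreaRect(pts),cv2.boundingRect(m))
E
```

```text
0.0 [0.23129764 0.47085244 0.22605553] [-3.14008167e+00 -2.35175479e-04  2.68482936e+00] 0.09178330730415353
top 51.0683118910335 245.5048773130058 189.81437338513857
disc_centre [0.5064 0.275  0.0108] 0.81
tray [ 0.4804 -0.0649  0.0235] 0.94
coaster [ 0.4764 -0.34    0.0129] 0.83
salt [ 0.4499 -0.2243  0.078 ] 0.61
lemon [0.4505 0.1468 0.0495] 0.91
spice [0.688  0.1307 0.1017] 0.77
spice [0.5052 0.2747 0.0118] 0.5
cheese [ 0.708  -0.024   0.0397] 0.78
cheese [ 0.4802 -0.065   0.019 ] 0.5
teaspoon [ 0.6758 -0.2158  0.0034] 0.8
scene 49.885869326155564 256.78933837039403 182.5741461469234
disc_centre [0.5028 0.2756 0.0102] 0.9
disc_centre [ 0.6988 -0.0268  0.0373] 0.34
tray [ 0.4716 -0.0744  0.0169] 0.68
coaster [ 0.4767 -0.341   0.0122] 0.8
salt [ 0.4338 -0.2366  0.0566] 0.69
lemon [0.4378 0.1422 0.0443] 0.84
lemon [ 0.47   -0.0768  0.0269] 0.68
spice [0.6862 0.1302 0.0694] 0.9
cheese [ 0.696  -0.0274  0.0363] 0.66
teaspoon [ 0.6718 -0.2142  0.0066] 0.5
disc_centre 0.83 503 [0.5064107  0.27328432] ((0.5068058371543884, 0.2730206549167633), (0.06254227459430695, 0.06038853898644447), 1.3601902723312378) (112, 206, 25, 26)
tray 0.59 3772 [ 0.48379204 -0.06739332] ((0.48494336009025574, -0.06734374165534973), (0.22296303510665894, 0.10851945728063583), 77.68145751953125) (213, 201, 95, 62)
tray 0.27 305 [ 0.45084244 -0.24111661] ((0.4512940049171448, -0.2411024570465088), (0.04847521334886551, 0.04445827007293701), 45.6881103515625) (319, 237, 22, 19)
```

```bash
python3 - <<'E'
import cv2
a=cv2.imread("pics/top0.png")[150:300,80:400]
cv2.imwrite("pics/t1.png",cv2.resize(a,None,fx=2.5,fy=2.5,interpolation=cv2.INTER_CUBIC))
E
```

```text
(no output)
```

View pics/t1.png

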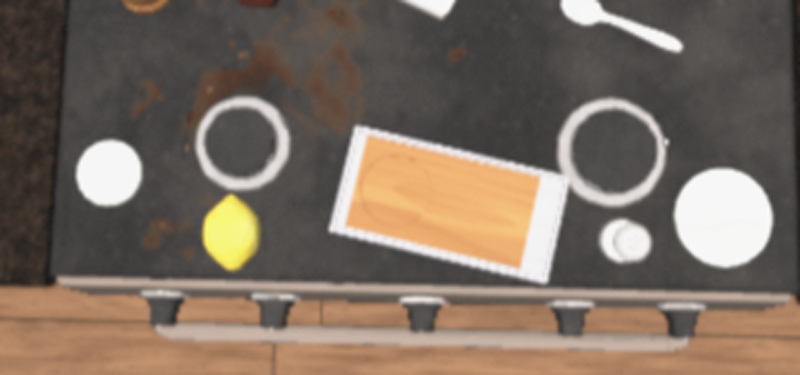

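View pics/scene0.png

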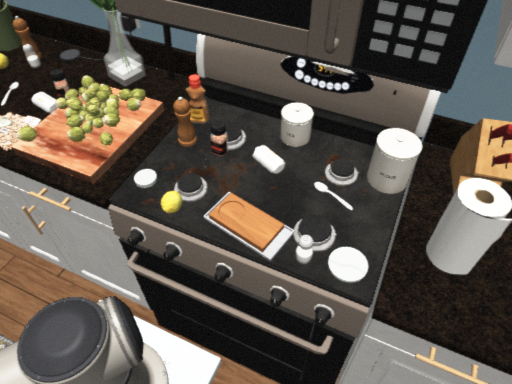

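The top crop shows the recess ring at about (398,188), at the tray's left (+y) end. The disc is at (109,172) and the coaster at (723,217). The salt shaker lies on the tray's line, beyond its right end. The scene view agrees. Next I move above the disc and look with the wrist camera.

Call:
apply_moves(motion="100 0 0 0 0 0 -0.121; 100 0 0 0 0 0 -0.121; 100 -3.9 -1.7 0.7 0 0 0; 100 -3.9 -1.7 0.7 0 0 0; 100 -3.9 -1.7 0.7 0 0 0; 100 -3.9 -1.7 0.7 0 0 0; 100 -3.9 -1.7 0.7 0 0 0; 100 -3.9 -1.7 0.7 0 0 0; 100 -3.9 -1.6 0.7 0 0 0; 100 -3.8 -1.6 0.7 0 0 0; 100 0 0 0 0 0 0; 100 0 0 0 0 0 0", force=8)

```text
time: 2.5
tool_pos: [0.5064, 0.2741, 0.1706]
tool_rot: [3.142, -0.001, 2.926]
contact_force: [0.0, -0.3, 0.7]
opening: 0.0917
grip_force: 0.0
```

```bash
cat >> h.py <<'E'
from scipy.spatial.transform import Rotation as Ro
def wrist():
    o=robot.observe(); p=robot.read_camera("wrist")
    T=np.eye(4);T[:3,:3]=Ro.from_euler("xyz",o["tool_rot"]).as_matrix();T[:3,3]=o["tool_pos"]
    C=T@np.array(p["hand_eye"]); p["R"]=C[:3,:3].T; p["t"]=-C[:3,:3].T@C[:3,3]
    return o,p
def blob(p,m,z):
    m=m.astype(np.uint8); c=max(cv2.findContours(m,0,2)[0],key=cv2.contourArea)[:,0]
    return np.array([ray(p,a,b,z)[:2] for a,b in c],np.float32)
def board(p,z=.022):
    h=cv2.cvtColor(p["img"],cv2.COLOR_RGB2HSV)
    return cv2.inRange(h,(5,90,110),(22,255,255))
def rel(d,yaw=2.927): # world shift -> tool cm
    return 100*np.array([d[0]*np.cos(yaw)+d[1]*np.sin(yaw), d[0]*np.sin(yaw)-d[1]*np.cos(yaw)])
E
python3 - <<'E'
from h import *
o,p=wrist(); save(p,"w1.png"); print(o["time"],o["tool_pos"],o["tool_rot"],np.round(p["hand_eye"],3).tolist(),o["contact_force"])
for q in robot.trace("disc_centre",p)[:1]:
    c=blob(p,q["pixels"],.014); print(q["score"],cv2.minEnclosingCircle(c),c.mean(0),cv2.fitEllipse(c))
t=robot.read_camera("top")
m=board(t); m[:,:213]=0; m[:,310:]=0; m[265:]=0; m[:200]=0
c=blob(t,m,.022); print("board",cv2.minAreaRect(c))
E
```

```text
2.5 [0.50639769 0.27414504 0.17062997] [ 3.14156848e+00 -7.31020799e-04  2.92647001e+00] [[0.001, -0.968, -0.253, 0.068], [1.0, 0.001, 0.0, -0.001], [0.0, -0.253, 0.968, -0.157], [0.0, 0.0, 0.0, 1.0]] [ 0.03551522 -0.33634474  0.70964075]
0.66 ((0.5030195713043213, 0.2779325544834137), 0.03257733955979347) [0.5011878  0.28115508] ((0.5035019516944885, 0.27837204933166504), (0.061781588941812515, 0.06340235471725464), 65.58634185791016)
board ((0.4852522909641266, -0.05963333696126938), (0.1755644828081131, 0.09059249609708786), 77.7490234375)
```

View pics/w1.png

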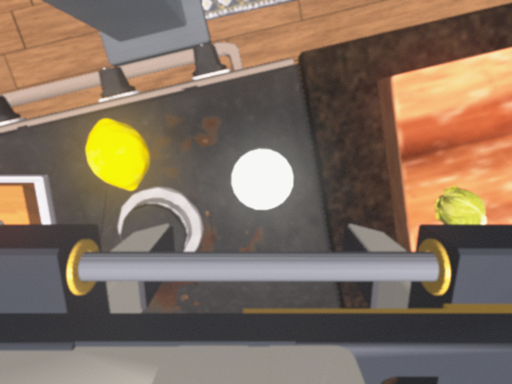

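The wrist view shows the disc at (262,180), clear of the burner ring. I'll lower and measure again.

Call:
apply_moves(motion="100 0.2 0.2 2.5 0 0 0; 100 0 0 2.5 0 0 0; 100 0 0 2 0 0 0; 100 0 0 0 0 0 0; 100 0 0 0 0 0 0")

```text
time: 3.28
tool_pos: [0.5055, 0.277, 0.1018]
tool_rot: [3.141, 0.001, 2.928]
contact_force: [0.3, 0.2, -0.1]
opening: 0.0917
grip_force: 0.0
```

```bash
python3 - <<'E'
from h import *
o,p=wrist(); print(o["time"],o["tool_pos"])
q=robot.trace("disc_centre",p)
print(len(q))
g=cv2.inRange(cv2.cvtColor(p["img"],cv2.COLOR_RGB2HSV),(0,0,200),(180,50,255))
for m in [x["pixels"] for x in q[:1]]:
    c=blob(p,m,.014); e=cv2.minEnclosingCircle(c); print(e,cv2.boundingRect(m.astype(np.uint8)),rel(np.array(e[0])-o["tool_pos"][:2]))
save(p,"w2.png")
E
```

```text
3.275 [0.5055441  0.27699476 0.10177961]
1
((0.5033516883850098, 0.27816006541252136), 0.03307485207915306) (222, 158, 78, 78) [0.23902757 0.06717022]
```

Call:
apply_moves(motion="100 0.1 0.1 2.5 0 0 0; 100 0.1 0 2.5 0 0 0; 100 0 0 2.5 0 0 0; 100 0 0 1.3 0 0 0; 100 0 0 1 0 0 0; 100 0 0 0 0 0 0; 60 0 0 0 0 0 0; 60 0 0 0 0 0 0; 60 0 0 0 0 0 0; 60 0 0 0 0 0 0; 60 0 0 0 0 0 0; 60 0 0 0 0 0 0", force=12)

```text
time: 4.88
tool_pos: [0.5038, 0.2779, 0.0031]
tool_rot: [3.141, 0.001, 2.927]
contact_force: [-0.6, -0.4, 4.7]
opening: 0.0641
grip_force: 12.0
```

Call:
apply_moves(motion="60 0 0 -1 0 0 0; 60 0 0 -3 0 0 0; 60 0 0 -4 0 0 0; 60 0 0 -4 0 0 0; 60 -0.6 -3.4 -4.5 0 0 0; 60 -0.6 -3.4 0 0 0 0; 60 -0.6 -3.4 0 0 0 0; 60 -0.6 -3.4 0 0 0 0; 60 -0.5 -3.4 0 0 0 0; 60 -0.5 -3.4 0 0 0 0; 60 -0.5 -3.4 0 0 0 0; 60 -0.5 -3.4 0 0 0 0; 60 -0.5 -3.4 0 0 0 0; 60 -0.6 -3.4 0 0 0 0; 60 0 0 0 0 0 0; 60 0 0 0 0 0 0")

```text
time: 6.88
tool_pos: [0.4846, -0.0657, 0.1678]
tool_rot: [3.141, -0.0, 2.926]
contact_force: [-0.0, 0.2, -0.8]
opening: 0.0636
grip_force: 12.0
```

```bash
python3 - <<'E'
from h import *
o,p=wrist(); print(o["time"],o["tool_pos"],o["opening"]); save(p,"w3.png")
q=robot.trace("tray",p)
for x in q[:2]:
    c=blob(p,x["pixels"],.011); print(x["score"],cv2.minAreaRect(c))
m=board(p); c=blob(p,m,.022); print(cv2.minAreaRect(c))
E
```

```text
6.875 [ 0.4846291  -0.06571612  0.16779077] 0.06358219383285867
0.63 ((0.48140978813171387, -0.06387235224246979), (0.2206074595451355, 0.10655329376459122), 77.70149230957031)
((0.33281901478767395, -0.07322610914707184), (0.11227641999721527, 0.452384889125824), 0.2735726833343506)
```

View pics/w3.png

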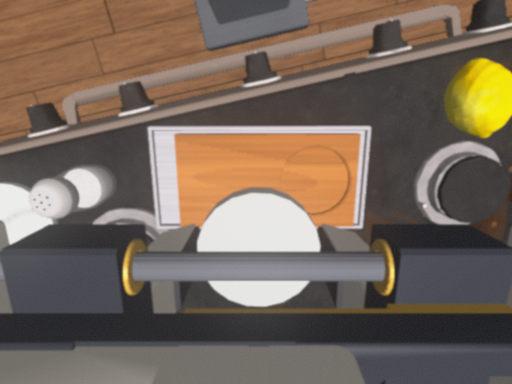

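Wrist view: the tray spans about (150–370, 126–230). The recess ring is centred near (315,180) with a radius of about 35 px. The disc is held level at (258,248), and the salt's base is near (95,187).

```bash
python3 - <<'E'
from h import *
o,p=wrist(); t=o["tool_pos"]
pr=lambda u,v,z:ray(p,u,v,z)
tc=np.array([.4814,-.0639]); a=np.radians(77.7); Y=np.array([np.cos(a),np.sin(a)]); X=np.array([Y[1],-Y[0]])
def loc(w): return np.round(1000*np.array([(w[:2]-tc)@X,(w[:2]-tc)@Y]),1)
for n,u,v,z in(("recL",281,180,.022),("recR",350,180,.022),("recT",315,146,.022),("recB",315,214,.022),("boardL",177,180,.022),("boardR",361,180,.022),("bT",270,134,.022),("salt",95,187,0),("salttop",52,198,.09)): print(n,loc(pr(u,v,z)))
g=cv2.cvtColor(p["img"],cv2.COLOR_RGB2HSV)
m=cv2.inRange(g,(0,0,205),(180,40,255)); m[:, :190]=0;m[:,325:]=0;m[:185]=0;m[250:]=0
c=max(cv2.findContours(m,0,1)[0],key=cv2.contourArea)[:,0]; c=c[c[:,1]<244]
w=np.array([pr(u,v,t[2]+.011)[:2] for u,v in c]);A=np.c_[2*w,np.ones(len(w))];s=np.linalg.lstsq(A,(w**2).sum(1),rcond=None)[0]
print("disc",s[:2],np.sqrt(s[2]+s[:2]@s[:2]),"tool cm",rel(s[:2]-t[:2]))
pe=tc-.038*Y; print("plain",pe,"move cm",rel(pe-s[:2]), "tool at", pe)
# recess circle search
G=cv2.cvtColor(p["img"],cv2.COLOR_RGB2GRAY).astype(np.float32); gm=cv2.magnitude(cv2.Sobel(G,5,1,0),cv2.Sobel(G,5,0,1))
R=np.array(p["R"]);T=np.array(p["t"]);f=192/np.tan(np.radians(p["fovy"])/2);best=[]
th=np.linspace(0,2*np.pi,120)
for y in np.arange(.03,.066,.0005):
  for x in np.arange(-.006,.0061,.0005):
    for r in (.0345,.0365):
      k=(tc+Y*y+X*x)[:,None]+r*np.array([np.cos(th),np.sin(th)])
      q=R@np.vstack([k,0*th+.022])+T[:,None]; u=f*q[0]/q[2]+p["cx"];v=f*q[1]/q[2]+p["cy"]
      val=cv2.remap(gm,u.astype(np.float32)[None],v.astype(np.float32)[None],1)[0]; ok=(v<195)
      best.append((np.minimum(val[ok],60).mean(),x,y,r))
print(sorted(best)[-5:])
E
```

```text
recL [-1.4 21.5]
recR [-1.5 89.9]
recT [-34.9  53.6]
recB [33.9 56.9]
boardL [ -1.2 -81.5]
boardR [ -1.5 100.8]
bT [-46.2  10.1]
salt [  11.1 -175.5]
salttop [  -1.  -161.9]
disc [ 0.48437699 -0.06572567] 0.030723718896606488 tool cm [ 0.02567265 -0.05468618]
plain [ 0.47330485 -0.10102773] move cm [ 0.33006285 -3.68501529] tool at [ 0.47330485 -0.10102773]
[(np.float32(38.541103), np.float64(-0.0019999999999999966), np.float64(0.05500000000000002), 0.0345), (np.float32(38.716114), np.float64(5.204170427930421e-18), np.float64(0.05400000000000002), 0.0365), (np.float32(38.724167), np.float64(5.204170427930421e-18), np.float64(0.05450000000000002), 0.0365), (np.float32(38.827824), np.float64(0.0005000000000000056), np.float64(0.05450000000000002), 0.0365), (np.float32(38.900623), np.float64(0.0005000000000000056), np.float64(0.05400000000000002), 0.0365)]
```

Call:
apply_moves(motion="60 0.1 -1.3 0 0 0 0; 60 0.1 -1.3 0 0 0 0; 60 0.1 -1.1 0 0 0 0; 60 0 0 3 0 0 0; 60 0 0 3 0 0 0; 60 0 0 3 0 0 0; 60 0 0 2.5 0 0 0; 60 0 0 1.5 0 0 0; 60 0 0 0.7 0 0 0; 60 0 0 0 0 0 0; 60 0 0 0 0 0 0")

```text
time: 8.4
tool_pos: [0.4746, -0.1019, 0.0315]
tool_rot: [-3.141, 0.002, 2.927]
contact_force: [-0.0, -0.6, -1.1]
opening: 0.0637
grip_force: 12.0
```

```bash
python3 - <<'E'
from h import *
o=robot.observe();tc=np.array([.4814,-.0639]); a=np.radians(77.7); Y=np.array([np.cos(a),np.sin(a)]); X=np.array([Y[1],-Y[0]])
d=o["tool_pos"][:2]-tc;print(o["tool_pos"],d@X,d@Y,o["contact_force"],o["tool_rot"])
E
```

```text
[ 0.47459345 -0.10188913  0.03145919] 0.0014425307855302617 -0.038567116243554744 [-0.01792613 -0.55851769 -1.14942205] [-3.14143349e+00  1.58136732e-03  2.92680742e+00]
```

Call:
apply_moves(motion="60 0.15 0 0.2 0 0 0; 60 0 0 0.2 0 0 0; 60 0 0 0.05 0 0 0; 60 0 0 0.05 0 0 0; 60 0 0 0 0 0 0")

```text
time: 9.02
tool_pos: [0.4726, -0.1013, 0.0257]
tool_rot: [3.142, 0.0, 2.927]
contact_force: [-0.5, -0.8, -0.5]
opening: 0.0637
grip_force: 12.0
```

Call:
apply_moves(motion="60 0 0 0.05 0 0 0; 60 0 0 0.05 0 0 0; 60 0 0 0 0 0 0")

```text
time: 9.4
tool_pos: [0.4727, -0.1014, 0.0251]
tool_rot: [3.142, 0.0, 2.927]
contact_force: [-1.4, -0.1, 4.0]
opening: 0.0634
grip_force: 12.0
```

Call:
apply_moves(motion="72 0 0 0 0 0 0; 72 0 0 0 0 0 0; 72 0 0 0 0 0 0")

```text
time: 9.78
tool_pos: [0.4726, -0.1013, 0.0246]
tool_rot: [3.141, -0.0, 2.927]
contact_force: [0.2, -0.1, 0.4]
opening: 0.066
grip_force: 0.0
```

```bash
python3 - <<'E'
from h import *
o,p=wrist(); print(o["tool_pos"],o["contact_force"],o["opening"]); save(p,"w4.png")
E
```

```text
[ 0.47256316 -0.10131737  0.02457628] [ 0.18567596 -0.08208771  0.4225079 ] 0.06602458025377918
```

View pics/w4.png

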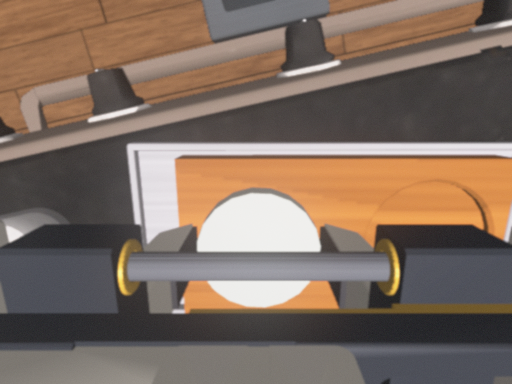

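The disc lies flat on the plain end at (258,248), loosely caged between the fingers. Now I slide.

Call:
apply_moves(motion="72 0 0.2 0 0 0 0; 72 0 0.3 0 0 0 0; 72 0 0.35 0 0 0 0; 72 0 0.35 0 0 0 0; 72 0 0.35 0 0 0 0; 72 0 0.35 0 0 0 0; 72 0 0.35 0 0 0 0; 72 0 0.35 0 0 0 0; 72 0 0.35 0 0 0 0; 72 0 0.35 0 0 0 0; 72 0 0.35 0 0 0 0; 72 0 0.35 0 0 0 0")

```text
time: 11.32
tool_pos: [0.4812, -0.062, 0.0247]
tool_rot: [3.142, 0.0, 2.927]
contact_force: [-0.2, -0.6, -0.0]
opening: 0.0662
grip_force: 0.2
```

Call:
apply_moves(motion="72 0 0.35 0 0 0 0; 72 0 0.35 0 0 0 0; 72 0 0.35 0 0 0 0; 72 0 0.35 0 0 0 0; 72 0 0.35 0 0 0 0; 72 0 0.35 0 0 0 0; 72 0 0.35 0 0 0 0; 72 0 0.35 0 0 0 0; 72 0 0.35 0 0 0 0; 72 0 0 0 0 0 0")

```text
time: 12.58
tool_pos: [0.4879, -0.0312, 0.0247]
tool_rot: [3.141, 0.0, 2.927]
contact_force: [0.9, 0.2, -0.6]
opening: 0.0661
grip_force: 0.0
```

```bash
cat >> h.py <<'E'
tc=np.array([.4814,-.0639]); a=np.radians(77.7); Y=np.array([np.cos(a),np.sin(a)]); X=np.array([Y[1],-Y[0]])
def loc(w): return np.round(1000*np.array([(w[:2]-tc)@X,(w[:2]-tc)@Y]),1)
E
python3 - <<'E'
from h import *
o,p=wrist(); print(o["tool_pos"],loc(o["tool_pos"]),o["contact_force"],o["time"]); save(p,"w5.png")
for x in robot.trace("tray",robot.read_camera("top"))[:1]: pass
t=robot.read_camera("top"); x=robot.trace("tray",t)[0]; print(cv2.minAreaRect(blob(t,x["pixels"],.011)))
E
```

```text
[ 0.48785452 -0.0311536   0.02471171] [-0.7 33.4] [ 0.86118634  0.22763026 -0.59306299] 12.575
((0.4654938280582428, -0.1541956067085266), (0.04776956886053085, 0.10593841224908829), 74.23513793945312)
```

View pics/w5.png

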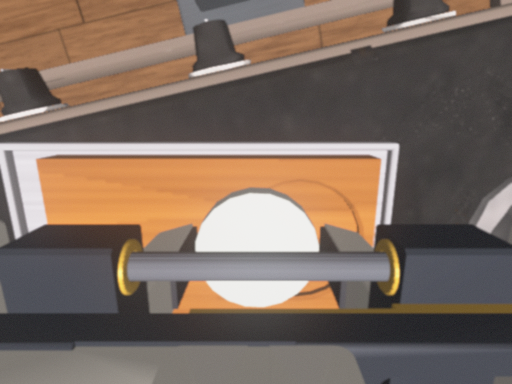

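The tray hasn't moved, and the disc at (258,247) partly covers the recess, whose ring centre is near column 303. I'll go on more slowly.

Call:
apply_moves(motion="72 0 0.2 0 0 0 0; 72 0 0.2 0 0 0 0; 72 0 0.2 0 0 0 0; 72 0 0.2 0 0 0 0; 72 0 0.2 0 0 0 0; 72 0 0.2 0 0 0 0; 72 0 0.1 0 0 0 0; 72 0 0.1 0 0 0 0; 72 0 0.1 0 0 0 0; 72 0 0.1 0 0 0 0; 72 0 0 0 0 0 0")

```text
time: 14.2
tool_pos: [0.4912, -0.0157, 0.0247]
tool_rot: [3.141, -0.0, 2.927]
contact_force: [0.3, -0.3, 0.4]
opening: 0.066
grip_force: 0.0
```

Call:
apply_moves(motion="72 0 0.1 0 0 0 0; 72 0 0.1 0 0 0 0; 72 0 0 0 0 0 0")

```text
time: 14.58
tool_pos: [0.4916, -0.0138, 0.0247]
tool_rot: [3.141, -0.0, 2.927]
contact_force: [0.0, -0.3, 0.0]
opening: 0.0662
grip_force: 0.0
```

```bash
cat > s.py <<'E'
from h import *
o,p=wrist(); print(o["tool_pos"],loc(o["tool_pos"]),o["contact_force"],o["time"])
m=cv2.inRange(cv2.cvtColor(p["img"],cv2.COLOR_RGB2HSV),(0,0,205),(180,40,255)); m[:, :180]=0;m[:,345:]=0;m[:165]=0;m[250:]=0
c=max(cv2.findContours(m,0,1)[0],key=cv2.contourArea)[:,0]; c=c[c[:,1]<230].astype(float)
A=np.c_[2*c,np.ones(len(c))];s=np.linalg.lstsq(A,(c**2).sum(1),rcond=None)[0]
print("disc px",s[:2],np.sqrt(s[2]+s[:2]@s[:2]), c[:,1].min())
save(p,"s%d.png"%(1000*o["time"]))
E
python3 s.py
```

```text
[ 0.49164437 -0.01377863  0.02470013] [-0.7 51.2] [ 0.04274553 -0.25391767  0.01760777] 14.575
disc px [259.22446478 254.79951959] 62.398624265893304 193.0
```

Call:
apply_moves(motion="72 0 0.1 0 0 0 0; 72 0 0.05 0 0 0 0; 72 0 0 0 0 0 0")

```text
time: 15.0
tool_pos: [0.492, -0.0123, 0.0247]
tool_rot: [3.141, 0.0, 2.927]
contact_force: [0.6, 0.4, -0.3]
opening: 0.0662
grip_force: 0.0
```

```bash
python3 s.py
```

```text
[ 0.49198556 -0.01233075  0.02472717] [-0.6 52.6] [ 0.63552413  0.44388476 -0.29379024] 15.0
disc px [258.83577919 253.43476007] 61.86703435905093 192.0
```

Call:
apply_moves(motion="72 0 0.05 0 0 0 0; 72 0 0.05 0 0 0 0; 72 0 0 0 0 0 0")

```text
time: 15.42
tool_pos: [0.4922, -0.0114, 0.0247]
tool_rot: [3.142, 0.0, 2.927]
contact_force: [-0.4, -0.2, -0.2]
opening: 0.0662
grip_force: 0.1
```

```bash
python3 s.py
```

```text
[ 0.49218101 -0.01141907  0.02471785] [-0.6 53.6] [-0.36439442 -0.1661322  -0.22338227] 15.425
disc px [258.24778392 254.77231891] 62.480145315626025 193.0
```

View pics/s15425.png

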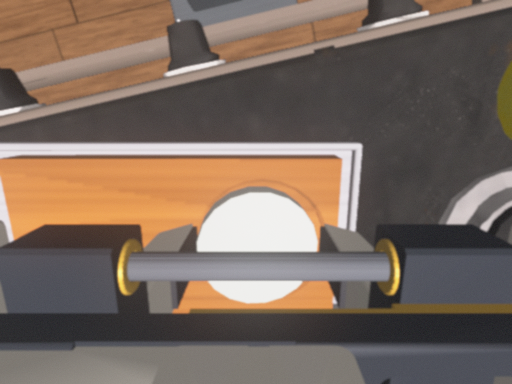

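The disc at (258,247) is still full size, so it hasn't dropped. The ring centre is slightly to its right, so I continue.

Call:
apply_moves(motion="72 0 0.05 0 0 0 0; 72 0 0.05 0 0 0 0; 72 0 0 0 0 0 0")

```text
time: 15.85
tool_pos: [0.4924, -0.0104, 0.0247]
tool_rot: [3.141, 0.0, 2.927]
contact_force: [-0.3, -0.2, 0.1]
opening: 0.0665
grip_force: 0.1
```

```bash
python3 s.py
```

```text
[ 0.49242555 -0.01039814  0.02474911] [-0.6 54.6] [-0.3069971  -0.16774773  0.08653034] 15.85
disc px [256.20163786 251.17632412] 61.15895036275503 190.0
```

Call:
apply_moves(motion="72 0 0.05 0 0 0 0; 72 0 0.05 0 0 0 0; 72 0 0 0 0 0 0")

```text
time: 16.27
tool_pos: [0.4926, -0.0095, 0.0247]
tool_rot: [3.142, 0.0, 2.927]
contact_force: [0.6, 0.4, -0.2]
opening: 0.0658
grip_force: 0.1
```

```bash
python3 s.py
```

```text
[ 0.49263964 -0.00945027  0.02472059] [-0.6 55.6] [ 0.6141336   0.38608396 -0.20695341] 16.275
disc px [256.16640213 251.16202119] 61.15439824639339 190.0
```

Call:
apply_moves(motion="72 0 0.05 0 0 0 0; 72 0 0.05 0 0 0 0; 72 0 0 0 0 0 0")

```text
time: 16.7
tool_pos: [0.4928, -0.0084, 0.0247]
tool_rot: [3.141, 0.0, 2.927]
contact_force: [-0.2, 0.0, 0.3]
opening: 0.0661
grip_force: 0.1
```

```bash
python3 s.py; python3 -c "
import cv2,numpy as np,glob
a=[cv2.resize(cv2.imread('pics/'+f)[130:310,150:400],None,fx=1.6,fy=1.6,interpolation=2) for f in ('s15425.png','s16275.png',sorted(glob.glob('pics/s1*.png'))[-1][5:])]
cv2.imwrite('pics/cmp.png',np.vstack([np.hstack(a[:2]),np.hstack([a[2],a[2]*0])]))"
```

```text
[ 0.49283519 -0.0084463   0.0247141 ] [-0.6 56.6] [-0.19666023  0.03242643  0.32656638] 16.7
disc px [256.17160968 251.14376512] 61.14087394478196 190.0[ WARN:0@0.025] global loadsave.cpp:275 findDecoder imread_('pics/s16275.png'): can't open/read file: check file path/integrity
Traceback (most recent call last):
TypeError: 'NoneType' object is not subscriptable
```

```bash
python3 -c "
import cv2,numpy as np,glob
f=sorted(glob.glob('pics/s1*.png')); print(f)
a=[cv2.resize(cv2.imread(f[i])[130:310,150:400],None,fx=1.6,fy=1.6,interpolation=2) for i in (2,3,-1)]
cv2.imwrite('pics/cmp.png',np.vstack([np.hstack(a[:2]),np.hstack([a[2],a[2]*0])]))"
```

```text
['pics/s14575.png', 'pics/s15000.png', 'pics/s15425.png', 'pics/s15850.png', 'pics/s16274.png', 'pics/s16700.png']
```

View pics/cmp.png

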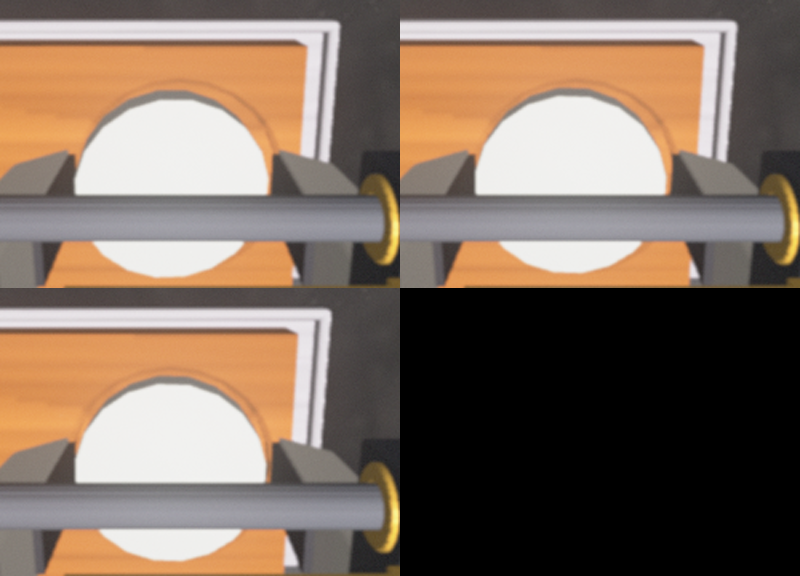

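```bash
cat > fit.py <<'E'
from h import *
import glob
from scipy.optimize import least_squares
def fit(img,C,cal):
    f,cx,cy=cal
    m=cv2.inRange(img.astype(np.uint8),(185,185,180),(255,255,255)); m[:,:185]=0;m[:,335:]=0;m[:165]=0;m[312:]=0
    pts=[]
    for u in range(215,302):
        v=np.nonzero(m[:,u])[0]
        if len(v): pts+= [(u,v.min()-.5)]+([(u,v.max()+.5)] if v.max()>285 else [])
    for r in range(205,246):
        u=np.nonzero(m[r])[0]; pts+=[(u.min()-.5,r),(u.max()+.5,r)]
    pts=np.array(pts,float)
    # tool frame rays
    d=np.c_[(pts[:,0]-cx)/f,(pts[:,1]-cy)/f,np.ones(len(pts))]@C[:3,:3].T; c=C[:3,3]
    def res(q):
        w=c+d*((q[2]-c[2])/d[:,2])[:,None]; return (np.hypot(w[:,0]-q[0],w[:,1]-q[1])-.0308)*1e3
    s=least_squares(res,[0,0,-.011],loss="soft_l1",f_scale=.3)
    return np.round(s.x*1e3,2),round(float(np.abs(s.fun).mean()),2)
if __name__=="__main__":
    o,p=wrist(); save(p,"s%d.png"%(1000*o["time"]+50))
    C=np.array(p["hand_eye"]); cal=(192/np.tan(np.radians(p["fovy"])/2),p["cx"],p["cy"])
    for n in ["pics/w4.png","pics/w5.png"]+sorted(glob.glob("pics/s1*.png"))+sorted(glob.glob("pics/s2*.png")):
        print(n,*fit(cv2.imread(n)[:,:,::-1],C,cal))
E
python3 fit.py
```

```text
pics/w4.png [  1.16  -0.56 -13.61] 0.14
pics/w5.png [  1.19  -1.31 -13.59] 0.13
pics/s14575.png [  0.85  -0.54 -10.27] 0.49
pics/s15000.png [  1.12  -0.67 -10.68] 0.4
pics/s15425.png [ 0.78 -0.93 -9.57] 0.37
pics/s15850.png [ 1.37 -1.58 -7.82] 0.14
pics/s16274.png [ 1.36 -1.56 -7.81] 0.41
pics/s16700.png [ 1.5  -1.48 -8.1 ] 1.18
pics/s16800.png [ 1.51 -1.47 -8.11] 1.19
```

The fitted height of the disc's top above the TCP fell from 13.6 mm to about 7.9 mm, a drop of 5.7 mm, so the disc is home with almost no side force. Release and lift.

Call:
apply_moves(motion="85 0 0 0 0 0 0; 85 0 0 0 0 0 0; 85 0 0 0 0 0 0; 85 0 0 -0.5 0 0 0; 85 0 0 -2 0 0 0; 85 0 0 -4 0 0 0; 85 0 0 -4 0 0 0; 85 0 0 -4 0 0 0; 85 0 0 0 0 0 0; 85 0 0 0 0 0 0")

```text
time: 18.05
tool_pos: [0.4923, -0.0084, 0.1693]
tool_rot: [3.142, -0.001, 2.927]
contact_force: [-0.3, -0.6, 0.0]
opening: 0.0781
grip_force: 0.0
```

```bash
python3 - <<'E'
from h import *
o,p=wrist(); print(o["tool_pos"],o["contact_force"],o["time"])
q=robot.trace("tray",p)
if q: print("tray",cv2.minAreaRect(blob(p,q[0]["pixels"],.011)),q[0]["score"])
for r in robot.trace("disc_centre",p)[:2]:
    for z in (.03,.036):
        c=blob(p,r["pixels"],z); e=cv2.minEnclosingCircle(c); print(z,r["score"],loc(np.array(e[0])),e[1])
cv2.imwrite("pics/end.png",cv2.resize(cv2.cvtColor(p["img"],cv2.COLOR_RGB2BGR)[100:260,120:400],None,fx=2.5,fy=2.5,interpolation=2))
E
```

```text
[ 0.49231468 -0.00841723  0.169339  ] [-0.2831838  -0.62524503  0.02428326] 18.05
tray ((0.48084962368011475, -0.06322790682315826), (0.22127480804920197, 0.10663352906703949), 77.76563262939453) 0.69
0.03 0.65 [-1.1 55.2] 0.032888054847717285
0.036 0.65 [-2.5 55.2] 0.03222410008311272
```

View pics/end.png

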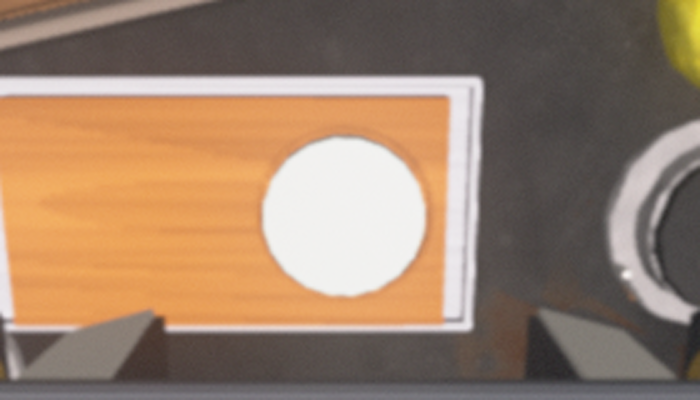

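The disc at (345,216) sits concentric inside the recess, and the tray pose is unchanged to within 1 mm. I'm handing in.

```bash
python3 -c "
from cell import robot
print(robot.hand_in())"
```

```text
the job is handed in; nothing more can be done
None
```

I laid the disc on the plain end, slid it by feel until it dropped into the recess, and let go. By the last camera check it sits at the recess bottom and the tray has not moved to within 1 mm. The job is handed in at about 18 s.

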